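# Stand the full tea tin on the trivet

### The job

Two closed tea tins that look just alike stand at the front of the worktop; one is full, the other nearly empty. Find out by their weight which is the full one and stand it upright, wholly on the round wooden trivet. The nearly empty one shall end standing upright on the worktop, off the trivet; do not tip or drop either tin.

Things in the scene. Friction and masses are not known exactly. Their poses are not given: they have to be found in the camera images.
- tin_a_center (a point): One of two identical closed round green tea tins, standing upright on the worktop (z = 0) among the small things at its front (not the third, like one far back by the wall). Body 66 mm across, grasp it there; lid rim 68 mm across, 71 to 76 mm up, fixed; 88 mm high with the small knob, which is only decoration: do not grasp it. This point is on its axis, 40 mm above its underside; z is up.
- tin_b_center (a point): One of two identical closed round green tea tins, standing upright on the worktop (z = 0) among the small things at its front (not the third, like one far back by the wall). Body 66 mm across, grasp it there; lid rim 68 mm across, 71 to 76 mm up, fixed; 88 mm high with the small knob, which is only decoration: do not grasp it. This point is on its axis, 40 mm above its underside; z is up.
- tin_a: The same tin as tin_a_center; origin at the centre of its underside, z up. Either of the two tins may be the full one: the full tin weighs 0.45 to 0.65 kg in all, the nearly empty one about 0.11 kg. The contents are a loose piece that may shift a little inside.
- tin_b: The same tin as tin_b_center; origin at the centre of its underside, z up. Either of the two tins may be the full one: the full tin weighs 0.45 to 0.65 kg in all, the nearly empty one about 0.11 kg. The contents are a loose piece that may shift a little inside.
- trivet: The trivet of trivet_top; origin at the centre of its underside, on the worktop, z up.
- trivet_top (a point): Round light wooden trivet, 140 mm across and 14 mm thick, flat, with a double dark ring near its edge; it lies fixed on the worktop. This point is the centre of its top face, 14 mm above the worktop.

How it is judged:
By the outcome, as a careful person would: the job done as asked, in the order asked, and still so for the second after the job is handed in, with the robot touching nothing.
It also fails if it takes over 54 s, if anything falls off the work surface, if the arm or the gripper's body presses on something with over 40 N, if the wrist force passes 120 N, or if a joint passes its speed limit or range.

### The arm

A 6-joint arm with a two-finger parallel gripper is mounted at the origin on a cart in front of the work surface, level with it; the furniture and walls round the work are solid. World frame = base frame: x ahead of the robot, y to its left, z up, the work surface at z = 0. Lengths are in m, angles in rad, forces in N, time in s.
With the tool pointing down it reaches from about 0.35 to 0.775 m from the base axis. Payload 5.5 kg.
Tool frame: the origin (TCP) lies at the very end of the fingers, on their centre line; the grasp point (between the pads) lies env.pinch_z behind it (env.pinch_z is the distance from the TCP to the grasp point, in m); z points along the fingers, y is the line along which they close (so a half turn about z gives the same grasp; the last joint's range is limited). The gripper opens to 85 mm and grips with 20 to 120 N. Pads are 22 mm wide; open, the fingers measure 114 mm over their backs; the gripper's body (76 mm by 85 mm) begins 54 mm behind the grasp point. The pads swing forward as they close: fully open they stand 13 mm farther back than shut.
Start: joints at [0.978, 0.313, 0.046, 1.304, 0, 1.431], TCP at [0.252, 0.517, 0.231] pointing down, gripper open.
Joint ranges: [-2.76, 2.76], [-0.86, 1.69], [-1.03, 1.26], [-2.2, 2.34], [-1.47, 1.5], [-3.14, 3.14]. Speed limits (rad/s): [2.57, 2.57, 3.14, 3.14, 3.14, 3.14].

### API

Orientations are given as a unit quaternion [w, x, y, z].
In Python, from workcell import env, eyes gives the robot as it stands.
- The arm moves only by the shell command python3 -m jog 'ROWS' [FORCE]. ROWS is JSON, one flat list of numbers, 7 for each row, row after row: the shift along the world's x, y, z as a fraction of full scale, then the turn, a rotation vector about the world's x, y, z as a fraction of full scale, then the opening, from -1 (shut) to 1 (fully open), so that 0 is half open. A call has 1 to 12 rows; each row is the pose to reach, as a shift and turn from the pose commanded when the call began, turning the shorter way round; what a row does not reach only later rows make up. Full scale, the value 1, is 20 cm for a shift and pi rad for a turn. A row lasts 1/12 s, in which the tool goes at most 41.7 mm and 7.16 degrees, less where a joint would pass 70% of its speed; a pose out of reach is approached as far as the arm can. A call with a number of a shift or a turn outside -1 to 1 is refused whole. A call with a gripper value outside its range is refused whole. The fingers move at their own pace and stop on an object; FORCE is the grip in N (left out, the last holds). Time passes only in rows, so rows that repeat a pose let the fingers close. It gives the time, the measured TCP pose, the force, the opening and the grip force at its end, in the units of the state.
- env.get_state(): the state, without advancing time (a new reading comes with each control period).
- eyes.read_camera(name): name is "scene" or "top" or "wrist"; returns (picture, depth): 400x640x3 uint8, red, green, blue; 400x640 float32, m along the optical axis (not along the pixel's ray), 0 where there is no reading.
- eyes.calibration(name): a dict with "fx", "fy", "cx", "cy" (pixels), "k1" (the pictures are not rectified: a ray, as slopes to the right and down, at radius r is drawn at 1 + k1 r^2 times it, then the intrinsics apply), "R" (3x3) and "t" (3): a world point X has camera coordinates R X + t; the wrist camera has in their place "tool_from_camera" (4x4, takes a point from camera to tool coordinates, whose origin is the TCP and whose axes are the flange's). Camera axes: x right, y down, z forward; pixel columns grow to the right and rows downward; lengths in m; the calibration is good to about 2 mm. A picture is of the moment at which its call begins: read the wrist's pose just before it. calibration takes no time and is no camera call.
- env.hand_in(): hands the job in; it is judged then, once.
The state is a dict: "clock": time; "joint_pos": joint angles; "qvel": joint speeds; "tau": joint torques, N m; "tcp_pos": TCP position; "orientation": TCP orientation; "wrist_force": force on the tool from outside, world axes, zero at the start; "ft_torque": the same for the moment, N m; "finger_gap": finger opening in m; "grip_force": force on a finger pad.
Only numpy, scipy, OpenCV 4.12 (cv2) and the standard library are available. Lean on these libraries where they do the work, as an engineer would, in place of code of your own. Each camera call takes 0.05 s, during which the arm holds its last target. There are 200 camera calls.

## Working session

There is one attempt and no reset: what is moved stays moved. The work goes in short steps, Python scripts to look and compute and a shell command to move; the robot and the scene stay as the last step left them, time stands still between calls to the robot, and variables do not carry over. Pictures are saved under pics/ and viewed, at most 10 in all, crops included, and the job is handed in when it is done.

```bash
mkdir -p pics
cat > h.py <<'E'
import numpy as np,cv2
from workcell import env,eyes
def pts(name):
    s=env.get_state(); im,d=eyes.read_camera(name); c=eyes.calibration(name)
    v,u=np.mgrid[0:400,0:640]; 
    K=np.array([[c["fx"],0,c["cx"]],[0,c["fy"],c["cy"]],[0,0,1]])
    # invert 1+k1 r^2
    x=(u-c["cx"])/c["fx"]; y=(v-c["cy"])/c["fy"]; a,b=x.copy(),y.copy()
    for _ in range(15):
        f=1+c["k1"]*(a*a+b*b); a,b=x/f,y/f
    P=np.stack([a*d,b*d,d],-1)
    if "R" in c: W=(P-np.array(c["t"]))@np.array(c["R"])
    else:
        from scipy.spatial.transform import Rotation as Ro
        T=np.array(c["tool_from_camera"]); q=s["orientation"]
        R=Ro.from_quat([q[1],q[2],q[3],q[0]]).as_matrix()
        W=(P@T[:3,:3].T+T[:3,3])@R.T+np.array(s["tcp_pos"])
    W[d==0]=np.nan
    return im,W
def save(im,n): cv2.imwrite("pics/"+n,im[:,:,::-1])
E
python3 - <<'E'
from h import *
for n in("top","scene"):
    im,W=pts(n); save(im,n+"0.png"); np.save(n+"W.npy",W); np.save(n+"I.npy",im)
s=env.get_state();print(s,env.pinch_z)
E
```

```text
{'clock': 0.1, 'joint_pos': array([ 9.78378622e-01,  3.13959191e-01,  4.50847105e-02,  1.30364957e+00,
       -8.07061125e-07,  1.43117798e+00]), 'qvel': array([ 0.00069004, -0.00246946,  0.00255472, -0.0003892 , -0.00120905,
        0.00077093]), 'tau': array([ 2.50285942e-03, -4.81725633e+01,  2.99244690e+01,  1.26990557e-02,
       -1.57292511e-04,  6.60315408e-06]), 'tcp_pos': array([0.25130092, 0.51664331, 0.23047558]), 'orientation': array([-3.08799808e-04,  2.24470458e-01,  9.74480511e-01, -8.06784992e-04]), 'wrist_force': array([ 0.37269533, -0.00930774, -0.39816962]), 'ft_torque': array([-0.01638844,  0.0347358 , -0.05794069]), 'grip_force': 0.0, 'finger_gap': 0.08572135301956871} 0.0187
```

View pics/top0.png

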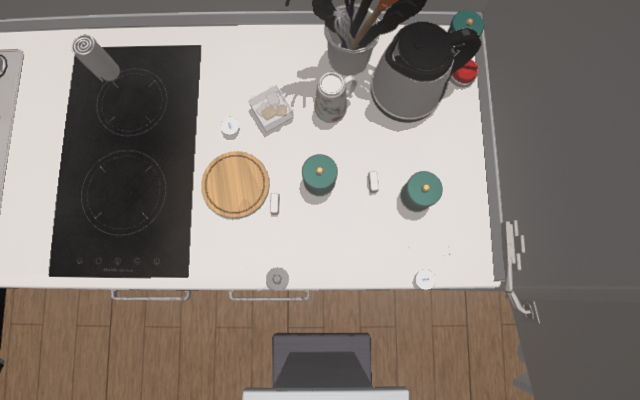

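View pics/scene0.png

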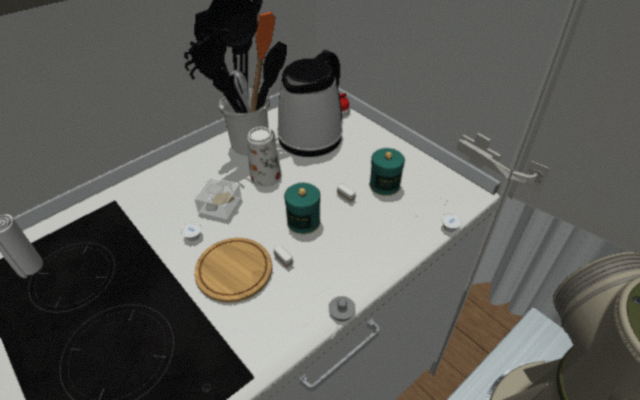

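The top picture shows tins at about (320,173) and (424,190), and the trivet at (236,184). Obstacles nearby are a mug at (331,97), a kettle at (410,80), and small items at (275,203), (374,181) and (425,280).

Run:
```python
from h import *
W=np.load("topW.npy");I=np.load("topI.npy")
def show(n,u,v):print(n,np.round(W[v,u],3))
for n,u,v in[("cart",322,370),("tri",236,184),("mug",331,85),("cardl",275,203),("cardr",374,181),("lid",425,280),("lidd",278,280),("kettle",420,50),("box",272,110),("corner",2,200),("wall",550,150),("cupL",230,128)]:show(n,u,v)
for n in("top","scene"):
  W=np.load(n+"W.npy");I=np.load(n+"I.npy").astype(int)
  g=(I[...,1]>I[...,0]*1.35)&(I[...,1]>40)&(W[...,2]>.015)&(W[...,2]<.12)
  k,l,st,c=cv2.connectedComponentsWithStats(g.astype(np.uint8))
  for i in range(1,k):
    if st[i,4]<80: continue
    P=W[l==i]; T=P[(P[:,2]>.072)&(P[:,2]<.08)]
    (cx,cy),r=cv2.minEnclosingCircle(T[:,:2].astype(np.float32))
    print(n,c[i],"lid",cx,cy,r,np.median(T,0),P[:,2].max(),len(T))
  b=(W[...,2]>.008)&(W[...,2]<.02)&(I[...,0]>I[...,2]*1.4)
  k,l,st,c=cv2.connectedComponentsWithStats(b.astype(np.uint8));i=1+np.argmax(st[1:,4])
  P=W[l==i];print("trivet",c[i],cv2.minEnclosingCircle(P[:,:2].astype(np.float32)),np.median(P,0))
```

```text
cart [ 0.108  0.001 -0.424]
tri [0.55  0.177 0.016]
mug [ 0.72  -0.015  0.112]
cardl [0.508 0.096 0.027]
cardr [ 0.552 -0.102  0.027]
lid [ 0.356 -0.196  0.021]
lidd [0.358 0.088 0.031]
kettle [ 0.749 -0.168  0.191]
box [0.699 0.104 0.041]
corner [0.522 0.683 0.   ]
wall [ 0.555 -0.358  0.23 ]
cupL [0.668 0.193 0.02 ]
top [467.17834395  21.25053079] lid 0.8768643140792847 -0.30154725909233093 0.03465952351689339 [ 0.88183338 -0.30141895  0.07735688] 0.08243053012375978 445
top [319.14615385 171.11025641] lid 0.5606622099876404 0.008824306540191174 0.03238130733370781 [0.5600675  0.00877159 0.07736499] 0.08147798470550555 753
top [424.23938224 188.25225225] lid 0.5265042781829834 -0.19038434326648712 0.03241182118654251 [ 0.52618689 -0.18899404  0.07748292] 0.08187700762357261 761
trivet [234.82202415 184.3079356 ] ((0.5515379309654236, 0.17963792383670807), 0.06969896703958511) [0.54991974 0.17962465 0.01423731]
scene [387.16323529 162.40147059] lid 0.5268396139144897 -0.185976043343544 0.0332803949713707 [ 0.52230313 -0.18134514  0.07709782] 0.08518716347936975 495
scene [302.80915179 200.0234375 ] lid 0.5604208707809448 0.011177769862115383 0.03369719907641411 [0.55630548 0.01553209 0.07685698] 0.08051998455696432 657
trivet [232.83840504 269.38562434] ((0.5523424744606018, 0.18357057869434357), 0.07036547362804413) [0.54732195 0.18593444 0.01347398]
```

```bash
J='python3 -m jog'
python3 -m jog '[0.5,-0.845,-0.05,0,0,0,1, 0.5,-0.845,-0.05,0,0,0,1, 0.5,-0.845,-0.05,0,0,0,1, 0.5,-0.845,-0.05,0,0,0,1, 0.5,-0.845,-0.05,0,0,0,1, 0.5,-0.845,-0.05,0,0,0,1, 0.5,-0.845,-0.05,0,0,0,1]' 30
python3 -m jog '[0.5,-0.845,-0.05,0,0,0,1, 0.5,-0.845,-0.05,0,0,0,1, 0.5,-0.845,-0.05,0,0,0,1, 0.5,-0.845,-0.05,0,0,0,1, 0.5,-0.845,-0.05,0,0,0,1, 0.5,-0.845,-0.05,0,0,0,1, 0.5,-0.845,-0.05,0,0,0,1]'
python3 -m jog '[0.5,-0.845,-0.05,0,0,0,1, 0.5,-0.845,-0.05,0,0,0,1, 0.5,-0.845,-0.05,0,0,0,1, 0.5,-0.845,-0.05,0,0,0,1, 0.5,-0.845,-0.05,0,0,0,1, 0.5,-0.845,-0.05,0,0,0,1, 0.5,-0.845,-0.05,0,0,0,1, 0.5,-0.845,-0.05,0,0,0,1, 0.5,-0.845,-0.05,0,0,0,1]'
python3 - <<'E'
from h import *
s=env.get_state();print(s["clock"],s["tcp_pos"],s["orientation"],s["wrist_force"])
im,W=pts("wrist");save(im,"w1.png");I=im.astype(int)
g=(I[...,1]>I[...,0]*1.3)&(W[...,2]>.068)&(W[...,2]<.083)
k,l,st,c=cv2.connectedComponentsWithStats(g.astype(np.uint8))
for i in range(1,k):
  if st[i,4]>300:
    P=W[l==i];print(c[i],st[i],cv2.minEnclosingCircle(P[:,:2].astype(np.float32)),np.nanmedian(P,0))
E
```

```text
clock: 0.68
tcp_pos: [0.3522, 0.3466, 0.221]
orientation: [-0.0, 0.226, 0.974, -0.0]
wrist_force: [-0.6, 1.1, -0.0]
finger_gap: 0.0855
grip_force: 0.0
clock: 1.27
tcp_pos: [0.452, 0.1788, 0.2109]
orientation: [-0.0, 0.225, 0.974, 0.0]
wrist_force: [-1.1, 0.3, 0.1]
finger_gap: 0.0852
grip_force: 0.0
clock: 2.02
tcp_pos: [0.5508, 0.0123, 0.2014]
orientation: [-0.0, 0.223, 0.975, 0.0]
wrist_force: [0.7, 0.4, -0.9]
finger_gap: 0.0852
grip_force: 0.0
2.0167 [0.55078293 0.01226219 0.20137263] [-3.96706427e-04  2.23099342e-01  9.74795604e-01  2.37039271e-04] [ 0.69485982  0.44288462 -0.86331802]
[323.23047691 198.69314079] [ 281  158   85   83 5263] ((0.5621970891952515, 0.009895486757159233), 0.034327924251556396) [0.55843187 0.01133732 0.07675052]
[ 96.35768206 260.78019538] [  54  224   86   75 4504] ((0.5281913876533508, -0.1883968561887741), 0.03449113294482231) [ 0.52538727 -0.18222658  0.07656565]
```

View pics/w1.png

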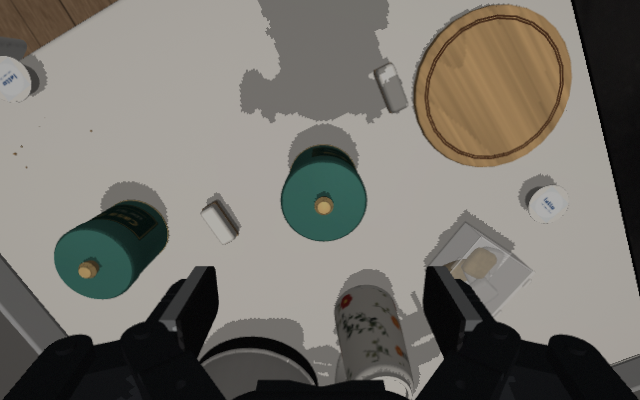

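The wrist view shows the middle tin's lid at (323,199), knob at (324,206), with clear room on both sides. Its centre is about (0.5615, 0.010).

```bash
python3 -m jog '[0.05,0,-0.2,0,0,0,1, 0.05,0,-0.4,0,0,0,1, 0.05,0,-0.48,0,0,0,1, 0.05,0,-0.48,0,0,0,1, 0.05,0,-0.48,0,0,0,1]'
python3 -m jog '[0,0,-0.13,0,0,0,1, 0,0,-0.26,0,0,0,1, 0,0,-0.39,0,0,0,1, 0,0,-0.39,0,0,0,1, 0,0,-0.39,0,0,0,1, 0,0,-0.39,0,0,0,1]'
```

```text
clock: 2.48
tcp_pos: [0.5605, 0.0114, 0.1051]
orientation: [-0.001, 0.224, 0.975, 0.0]
wrist_force: [0.2, 0.1, 0.6]
finger_gap: 0.0855
grip_force: 0.0
clock: 2.98
tcp_pos: [0.5634, 0.0102, 0.0299]
orientation: [0.002, 0.224, 0.975, 0.0]
wrist_force: [1.0, 0.7, 0.7]
finger_gap: 0.0856
grip_force: 0.0
```

```bash
python3 -m jog '[0,0,-0.02,0,0,0,0.3, 0,0,-0.02,0,0,0,0.3, 0,0,-0.02,0,0,0,-1, 0,0,-0.02,0,0,0,-1, 0,0,-0.02,0,0,0,-1, 0,0,-0.02,0,0,0,-1, 0,0,-0.02,0,0,0,-1, 0,0,-0.02,0,0,0,-1, 0,0,-0.02,0,0,0,-1]' 35
python3 -m jog '[0,0,0.07,0,0,0,-1, 0,0,0.15,0,0,0,-1, 0,0,0.25,0,0,0,-1, 0,0,0.25,0,0,0,-1, 0,0,0.25,0,0,0,-1, 0,0,0.25,0,0,0,-1, 0,0,0.25,0,0,0,-1, 0,0,0.25,0,0,0,-1, 0,0,0.25,0,0,0,-1]'
python3 -m jog '[0,0,0,0,0,0,-1,0,0,0,0,0,0,-1]'
python3 -c "
from h import *
s=env.get_state();print(s['wrist_force'],s['tau'])
im,W=pts('scene');save(im,'s1.png')
for _ in range(3):
  eyes.read_camera('top');print(env.get_state()['wrist_force'])"
```

```text
clock: 3.73
tcp_pos: [0.5631, 0.0096, 0.0253]
orientation: [0.002, 0.225, 0.974, -0.0]
wrist_force: [-0.2, -1.4, 6.1]
finger_gap: 0.0648
grip_force: 41.0
clock: 4.48
tcp_pos: [0.5608, 0.0102, 0.0722]
orientation: [-0.001, 0.225, 0.974, -0.0]
wrist_force: [1.1, 0.3, -5.6]
finger_gap: 0.0647
grip_force: 41.3
clock: 4.65
tcp_pos: [0.5613, 0.0101, 0.0729]
orientation: [-0.0, 0.224, 0.974, 0.0]
wrist_force: [0.0, -1.1, -4.3]
finger_gap: 0.0653
grip_force: 41.3
[ 0.0405029  -1.13344651 -4.27601234] [ 3.64432555e-03 -5.10482204e+01  2.80034208e+01  2.84933980e-02
  2.90399854e-03  2.07876093e-05]
[-0.35996612 -0.74887089 -5.0315859 ]
[ 0.32094368 -0.7635472  -4.88240079]
[ 0.64650432  0.25960881 -4.85501313]
```

Net force is about 4.8 N down, roughly 0.49 kg, so this is the full tin. Next I carry it to the trivet.

```bash
python3 -m jog '[-0.01,0.1,0.05,0,0,0,-1, -0.02,0.25,0.05,0,0,0,-1, -0.03,0.4,0.05,0,0,0,-1, -0.04,0.55,0.05,0,0,0,-1, -0.05,0.7,0.05,0,0,0,-1, -0.05,0.8,0.05,0,0,0,-1, -0.05,0.855,0.05,0,0,0,-1, -0.05,0.855,0.05,0,0,0,-1, -0.05,0.855,0.05,0,0,0,-1, -0.05,0.855,0.05,0,0,0,-1, -0.05,0.855,0.05,0,0,0,-1, -0.05,0.855,0.05,0,0,0,-1]'
python3 -m jog '[0,0,-0.06,0,0,0,-1, 0,0,-0.12,0,0,0,-1, 0,0,-0.16,0,0,0,-1, 0,0,-0.16,0,0,0,-1, 0,0,-0.16,0,0,0,-1, 0,0,-0.16,0,0,0,-1, 0,0,-0.16,0,0,0,-1]'
python3 - <<'E'
from h import *
im,W=pts("scene");save(im,"s2.png")
E
```

```text
clock: 5.85
tcp_pos: [0.5517, 0.1799, 0.0833]
orientation: [-0.0, 0.225, 0.974, -0.0]
wrist_force: [0.3, 1.2, -4.5]
finger_gap: 0.065
grip_force: 43.6
clock: 6.43
tcp_pos: [0.5523, 0.1811, 0.0521]
orientation: [0.001, 0.225, 0.974, 0.0]
wrist_force: [-0.1, 0.7, -4.7]
finger_gap: 0.0647
grip_force: 43.6
```

View pics/s2.png

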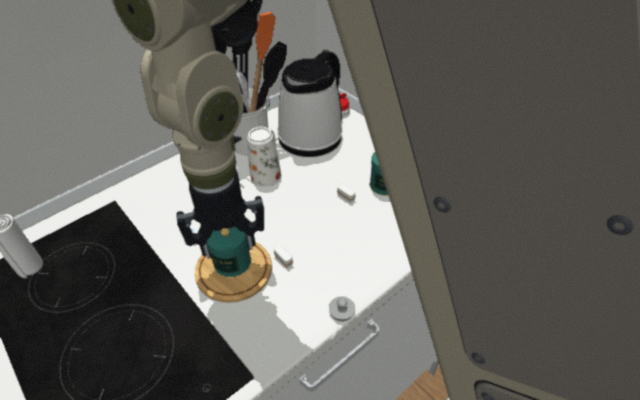

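The picture shows the tin upright just above the trivet's middle, at (230,250). Next I lower it slowly about 13 mm.

```bash
python3 -m jog '[0,0,-0.02,0,0,0,-1, 0,0,-0.035,0,0,0,-1, 0,0,-0.05,0,0,0,-1, 0,0,-0.058,0,0,0,-1, 0,0,-0.064,0,0,0,-1, 0,0,-0.064,0,0,0,-1, 0,0,-0.064,0,0,0,-1, 0,0,-0.064,0,0,0,-1]'
```

```text
clock: 7.15
tcp_pos: [0.5512, 0.1811, 0.0394]
orientation: [-0.0, 0.224, 0.974, -0.0]
wrist_force: [-4.2, -0.8, 6.3]
finger_gap: 0.0649
grip_force: 44.5
```

Contact is made: vertical force has gone from -4.7 to +6.3 N. Now I release and rise.

```bash
python3 -m jog '[0,0,0.005,0,0,0,0.65, 0,0,0.005,0,0,0,0.8, 0,0,0.005,0,0,0,1, 0,0,0.005,0,0,0,1, 0,0,0.005,0,0,0,1, 0,0,0.005,0,0,0,1]'
python3 -m jog '[0,0,0.1,0,0,0,1, 0,0,0.25,0,0,0,1, 0,0,0.4,0,0,0,1, 0,0,0.55,0,0,0,1, 0,0,0.7,0,0,0,1, 0,0,0.8,0,0,0,1, 0,0,0.8,0,0,0,1, 0,0,0.8,0,0,0,1, 0,0,0.8,0,0,0,1, 0,0,0.8,0,0,0,1]'
python3 - <<'E'
from h import *
im,W=pts("wrist");save(im,"w2.png");I=im.astype(int)
g=(I[...,1]>I[...,0]*1.3)&(W[...,2]>.068)&(W[...,2]<.097)
k,l,st,c=cv2.connectedComponentsWithStats(g.astype(np.uint8))
for i in range(1,k):
  if st[i,4]>300:
    P=W[l==i];print(c[i],cv2.minEnclosingCircle(P[:,:2].astype(np.float32)),np.nanmedian(P,0))
b=(W[...,2]>.009)&(W[...,2]<.02)&(I[...,0]>I[...,2]*1.4)
P=W[b];print(len(P),cv2.minEnclosingCircle(P[:,:2].astype(np.float32)))
E
```

```text
clock: 7.65
tcp_pos: [0.5517, 0.1811, 0.0395]
orientation: [0.0, 0.224, 0.974, 0.0]
wrist_force: [0.6, -0.5, 0.4]
finger_gap: 0.0853
grip_force: 0.0
clock: 8.48
tcp_pos: [0.5507, 0.1809, 0.1979]
orientation: [-0.001, 0.225, 0.974, -0.001]
wrist_force: [0.0, 0.3, -1.0]
finger_gap: 0.0853
grip_force: 0.0
[320.95792673 190.23308271] ((0.550493061542511, 0.18172141909599304), 0.03439173474907875) [0.54639735 0.18363    0.09076444]
9659 ((0.5339072346687317, 0.043458208441734314), 0.2087525576353073)
```

View pics/w2.png

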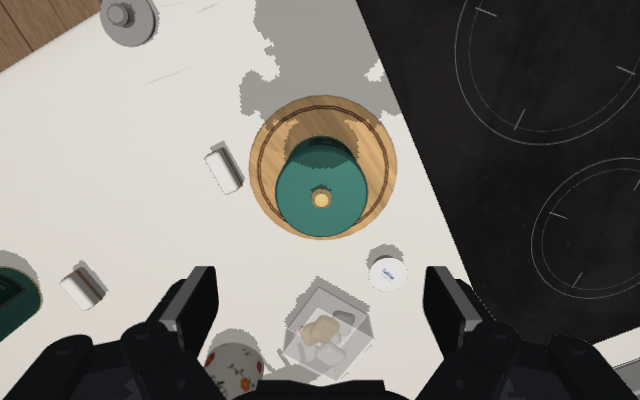

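The tin stands upright and centred on the trivet: lid at (321,190), top at z = 0.091. The other tin is untouched at the left edge, and the gripper is clear.

```bash
python3 -c "
from workcell import env
print(env.hand_in())"
```

```text
the job is handed in; nothing more can be done
None
```

The full tin (about 0.49 kg by the wrist force) now stands upright in the centre of the trivet; I never lifted the other tin, which still stands on the worktop, and the job is handed in.

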